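Hold a plunger gauge square on the marked spot of a guarded test piece

TASK

First slide the clear guard of the sloping test stand fully open by its red knob. Then take the orange gauge out of its wooden holder and press its tip gently onto the green spot of the test piece (not the yellow one), the gauge square to the sloping surface and its spring plunger pushed in about halfway. Finish while still holding the gauge there like that, with the guard left open and the tools and things round about left where they are.

Things in the scene. Friction and masses are not known exactly. Their poses are not given: they have to be found in the camera images.
- test_stand: Grey and blue metal test stand, 156 x 232 mm, fixed. Origin at the centre of its underside; x toward its high back, y along the guard's track, z up. Its blue deck slopes 20 degrees, rising toward +x (surface 29 mm high at the front, 55 mm at the centre, 81 mm at the back). Two aluminium rails 22 mm high run along y, their outer faces 68 mm either side of the centre line.
- test_piece: Flat dark speckled offcut of pressed plastic, about 43 x 81 x 11 mm, fixed on the deck's -y half. Origin at the centre of its underside; z is the outward normal of the sloping surface (20 degrees from vertical, leaning to the stand's -x), y along the track. Its top face is 11 mm along z from the origin.
- spot_green: Green round sticker, 18 mm across, on the test piece's top face: the spot to be gauged. Origin at its centre, on the surface. Its axes are level and parallel to the test stand's (z is vertical, NOT the surface normal). It lies 22 mm to one side or the other (along y) of the test piece's middle, the yellow spot on the other side.
- spot_yellow: Yellow round sticker, same size, on the same face, 44 mm away along y: not to be gauged. Origin and axes as for the green spot.
- guard (a joint): Clear plastic guard with black rims, 110 x 94 mm, 4 mm thick, covering the test piece 2.5 mm above it. Slides level along the stand's y axis; value in m, 0 = shut, 0.100 = fully open (moved toward the stand's +y). Stays where it is left; needs about 1.5 N.
- guard_knob (a point): Point on the axis of the guard's red knob, 12.5 mm below the knob's top. The knob is an upright bar, 16 mm thick along the stand's y, 26 mm wide, standing 30 mm above the guard at right angles to the slope (leaning 20 degrees to the stand's -x). It can be pinched across its 16 mm from straight above. Frame tilted like the deck. Moves with the guard.
- holder: Fixed wooden block 70 x 70 x 80 mm with a 24 mm vertical through-hole in which the gauge stands. Origin at the centre of its underside, z up.
- gauge: Pen-shaped gauge, 0.15 kg, upright in the holder. Origin: centre of the underside of its dark flange (36 mm across, 5 thick), which rests on the holder's top; z along its axis, away from the tip. Orange square grip 26 x 26 mm from z = 5 to 90 mm, sides along its x and y, any yaw. Black cap to 96 mm. Steel nose 18 mm across down to z = -45, then the 8 mm plunger; tip at z = -69 mm when free.
- plunger (a joint): Spring plunger at the lower end of the gauge; value in m pushed in: 0 = free, 0.014 = at its stop. Spring: about 1 N at first touch, 3.5 N halfway (0.007), 5.9 N at the stop.
- gauge_tip (a point): The end of the plunger's rounded tip (moves with the plunger); z axis as the gauge's.
- masking_tape: Roll of masking tape, 104 mm across, 25 mm high, lying flat; bystander. Origin at the centre of its underside.
- pliers: Red-handled pliers, 178 mm long, lying flat; bystander. Origin at the centre of the underside.
- mug: White mug, 93 mm high; bystander. Origin at the centre of its underside.
- hex_key: Steel hex key, 88 x 31 x 4 mm, lying flat near the bench's front edge; bystander. Origin at the centre of its underside.
Things that resemble listed ones, but are neither listed nor needed, are in the scene too. What is shaped like the gauge but blue or purple is not meant.

How it is judged:
By the outcome, as a careful person would: the job done as asked, in the order asked, and still so for the second after the job is handed in, while the arm keeps its last pose, push and grip.
It also fails if it takes over 58 s, if anything falls off the work surface, if the arm or the gripper's body presses on something with over 40 N, if the wrist force passes 120 N, or if a joint passes its speed limit or range.

ROBOT

A 7-joint arm with a two-finger parallel gripper is mounted at the origin on a cart in front of the work surface, level with it; the furniture and walls round the work are solid. World frame = base frame: x ahead of the robot, y to its left, z up, the work surface at z = 0. Lengths are in m, angles in rad, forces in N, time in s.
With the tool pointing down it reaches from about 0.425 to 0.925 m from the base axis. Payload 6.8 kg.
Tool frame: the origin (TCP) lies on the mounting face of the last link; the fingertips stand 173 mm ahead of it and the grasp point (between the pads) lies 155 mm ahead of it; z points along the fingers, y is the line along which they close (so a half turn about z gives the same grasp; the last joint's range is limited). The gripper opens to 85 mm and grips with 20 to 120 N. Pads are 22 mm wide; open, the fingers measure 114 mm over their backs; the gripper's body (76 mm by 85 mm) begins 54 mm behind the grasp point. The pads swing forward as they close: fully open they stand 13 mm farther back than shut.
Start: joints at [1.149, 0.477, 0.022, 1.555, -0.011, 1.109, -0.083], TCP at [0.208, -0.642, 0.405] pointing down, gripper open.
Joint ranges: [-2.96, 2.96], [-0.34, 2.1], [-1.41, 1.46], [0.24, 2.44], [-1.37, 4.51], [0.17, 1.92], [-2.96, 2.96]. Speed limits (rad/s): [2.39, 2.39, 3.14, 3.14, 3.14, 3.14, 3.14].

INTERFACE

Orientations are given as a unit quaternion [w, x, y, z].
In Python, from station import bot gives the robot as it stands. The module is installed in compiled form; this text tells all that it offers.
- The arm moves only by the shell command python3 -m pendant 'ROWS' [FORCE]. ROWS is JSON, a list of rows, each a list of 5 numbers: the finger opening in m, from 0 to 0.0854, then the shift along the tool's x, y, z in m, then the turn about the tool's z in degrees. In form: [[jaw, x, y, z, yaw], ...]. A call has 1 to 12 rows; each row shifts and turns the commanded pose from where the row before left it, along the tool's axes as they then stand; what a row does not reach is not made up. A row lasts 1/12 s, in which the tool goes at most 41.7 mm and 7.16 degrees, less where a joint would pass 70% of its speed; a pose out of reach is approached as far as the arm can. A call with a gripper value outside its range is refused whole. The fingers move at their own pace and stop on an object; FORCE is the grip in N (left out, the last holds). Time passes only in rows, so rows that do not move let the fingers close. It gives the time, the measured TCP pose, the force, the opening and the grip force at its end, in the units of the state.
- bot.get_obs(): the state, without advancing time (a new reading comes with each control period).
- bot.read_camera(name): name is "scene" or "top" or "wrist"; returns (picture, depth): 480x640x3 uint8, blue, green, red; 480x640 float32, m along the optical axis (not along the pixel's ray), 0 where there is no reading.
- bot.camera_model(name): a dict with "intrinsics" (3x3 intrinsics, pixels), "R" (3x3) and "t" (3): a world point X has camera coordinates R X + t. Camera axes: x right, y down, z forward; pixel columns grow to the right and rows downward; lengths in m; the calibration is good to about 2 mm. The wrist camera is an equidistant fisheye: a pixel r from the principal point sees the ray r / f radians off the axis. A picture is of the moment at which its call begins: read the wrist's pose just before it. camera_model takes no time and is no camera call; for the wrist camera it gives the pose at the moment of the call.
- bot.hand_in(): hands the job in; it is judged then, once.
Trained networks look in the newest picture that a camera, given by its name, has taken for a name from the list of things; names that differ only in an ending like _2 or _b are one class to them, and where a whole thing is asked for, a point or a joint stands for the part that bears it (a point fixed in the world has none). Each returns a list of dicts, best first, with "score" (0 to 1); they miss things now and then, are a little off and sometimes report something else, mostly with a low value. They report only what shows in the picture. A call takes as long as a camera call. They do not tell look-alikes from the thing itself.
- bot.boxes_of(name, camera): "at" ([column, row] in pixels, amid what is visible of it).
- bot.trace(name, camera): "mask" (480x640 bool, what is visible of it) and "at" ([column, row] in pixels, amid what is visible of it).
- bot.pinpoint(name, camera): "at" ([column, row] in pixels: a listed point, or the origin of a listed thing).
The state is a dict: "t": time; "q": joint angles; "joint_vel": joint speeds; "joint_torque": joint torques, N m; "eef_pos": TCP position; "tool_rot": TCP orientation; "contact_force": force on the tool from outside, world axes, zero at the start; "torque": the same for the moment, N m; "gripper_width": opening from 0.0 (shut) to 1.0 (fully open); "grasp_force": force on a finger pad.
Only numpy, scipy, OpenCV 4.12 (cv2) and the standard library are available. Lean on these libraries where they do the work, as an engineer would, in place of code of your own. Each camera call takes 0.05 s, during which the arm holds its last target. There are 200 camera calls.

## Working session

There is one attempt and no reset: what is moved stays moved. The work goes in short steps, Python scripts to look and compute and a shell command to move; the robot and the scene stay as the last step left them, time stands still between calls to the robot, and variables do not carry over. Pictures are saved under pics/ and viewed, at most 13 in all, crops included, and the job is handed in when it is done.

```bash
mkdir -p pics
cat > h.py <<'E'
import numpy as np, cv2
from station import bot
from scipy.spatial.transform import Rotation as Ro
def tool():
    o=bot.get_obs(); q=o["tool_rot"]; return np.array(o["eef_pos"]),Ro.from_quat([q[1],q[2],q[3],q[0]]).as_matrix(),o
def unproj(cam,m,uv,d):
    K=np.array(m["intrinsics"]);R=np.array(m["R"]);t=np.array(m["t"])
    uv=np.atleast_2d(uv).astype(float); x=(uv[:,0]-K[0,2])/K[0,0]; y=(uv[:,1]-K[1,2])/K[1,1]
    if cam=="wrist":
        r=np.hypot(x,y); s=np.where(r>1e-9,np.tan(r)/np.maximum(r,1e-9),1); x,y=x*s,y*s
    c=np.stack([x,y,np.ones_like(x)],1)*np.atleast_1d(d)[:,None]
    return (c-t)@R
def cloud(cam,m,dep,mask):
    v,u=np.nonzero(mask&(dep>0)); return unproj(cam,m,np.stack([u,v],1),dep[v,u])
E
python3 - <<'E'
from h import *
p,R,o=tool(); print(o["t"],p,R.round(3).tolist(),o["gripper_width"])
for c in["scene","top"]:
    m=bot.camera_model(c); im,d=bot.read_camera(c); cv2.imwrite(f"pics/{c}1.png",im)
    print(c,np.array(m["intrinsics"]).round(1).tolist(),(-np.array(m["R"]).T@m["t"]).round(3))
    for n in["test_stand","guard_knob","spot_green","spot_yellow","holder","gauge","test_piece"]:
        for r in bot.pinpoint(n,c)[:4]:
            u,v=np.round(r["at"]).astype(int); dd=d[min(max(v,0),479),min(max(u,0),639)]
            print(n,round(r["score"],2),(u,v),unproj(c,m,[u,v],dd).round(3))
E
```

```text
0.0 [ 0.2082677  -0.64178232  0.40374244] [[0.951, 0.309, -0.001], [0.309, -0.951, 0.002], [-0.0, -0.002, -1.0]] 1.000741312133661
scene [[451.3, 0.0, 320.2], [0.0, 451.3, 236.6], [0.0, 0.0, 1.0]] [ 0.174 -0.443  0.648]
test_stand 0.73 (np.int64(337), np.int64(239)) [[0.549 0.163 0.063]]
guard_knob 0.65 (np.int64(324), np.int64(209)) [[0.555 0.23  0.093]]
holder 0.85 (np.int64(399), np.int64(367)) [[ 0.484 -0.142  0.054]]
gauge 0.92 (np.int64(361), np.int64(380)) [[ 0.408 -0.148  0.083]]
gauge 0.88 (np.int64(418), np.int64(281)) [[ 0.605 -0.026  0.083]]
gauge 0.87 (np.int64(329), np.int64(326)) [[ 0.419 -0.036  0.075]]
gauge 0.61 (np.int64(408), np.int64(340)) [[ 0.504 -0.129  0.094]]
test_piece 0.69 (np.int64(338), np.int64(233)) [[0.556 0.172 0.069]]
test_piece 0.56 (np.int64(405), np.int64(339)) [[ 0.5   -0.126  0.095]]
top [[487.4, 0.0, 315.7], [0.0, 487.4, 244.5], [0.0, 0.0, 1.0]] [0.306 0.179 1.245]
test_stand 0.67 (np.int64(300), np.int64(235)) [[0.562 0.232 0.096]]
guard_knob 0.56 (np.int64(297), np.int64(233)) [[0.566 0.239 0.1  ]]
holder 0.77 (np.int64(432), np.int64(270)) [[ 0.497 -0.091  0.082]]
gauge 0.83 (np.int64(402), np.int64(292)) [[ 0.433 -0.009  0.144]]
gauge 0.8 (np.int64(440), np.int64(268)) [[ 0.5   -0.106  0.098]]
gauge 0.69 (np.int64(402), np.int64(216)) [[ 0.61  -0.005  0.146]]
gauge 0.67 (np.int64(450), np.int64(308)) [[ 0.406 -0.126  0.11 ]]
test_piece 0.52 (np.int64(319), np.int64(239)) [[0.56  0.186 0.072]]
```

View pics/scene1.png

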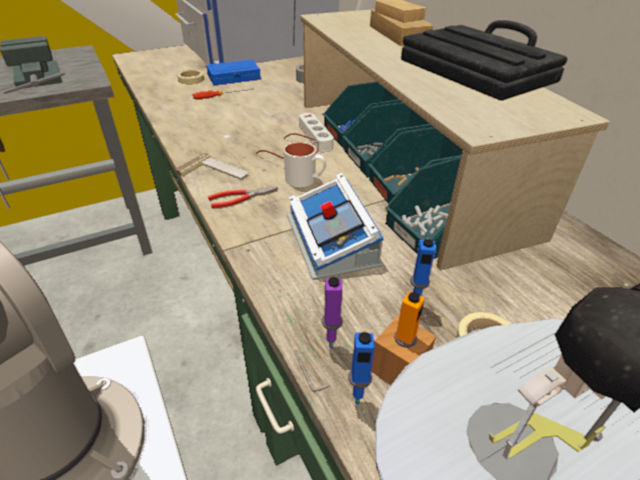

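View pics/top1.png

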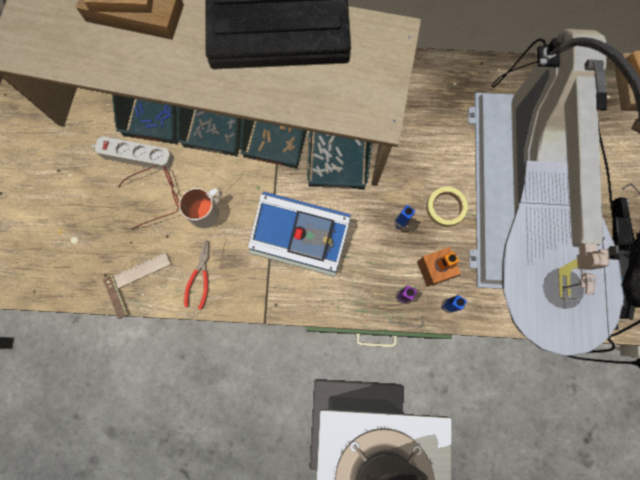

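The scene view shows the stand at about (337,230), with the red knob at (328,210) over the shut guard. The orange gauge stands in the holder at (408,320), between a purple look-alike (333,310) and two blue ones (362,365 and 424,262). A scroll saw stands to the right. In the top view the knob is at (299,233), the green spot looks to be near (309,236), yellow near (327,241), and the orange gauge is at (449,260). Next I'll measure the stand's yaw, the gauge and the obstacle heights.

Run:
```python
from h import *
c="top"; m=bot.camera_model(c); im,d=bot.read_camera(c); hsv=cv2.cvtColor(im,cv2.COLOR_BGR2HSV)
H,S,V=hsv[...,0],hsv[...,1],hsv[...,2]
def roi(a,u0,u1,v0,v1):
    z=np.zeros(a.shape,bool); z[v0:v1,u0:u1]=a[v0:v1,u0:u1]; return z
blue=roi((H>95)&(H<125)&(S>120),240,360,185,280)
P=cloud(c,m,d,blue); P=P[P[:,2]>.02]; cen=P.mean(0); n=np.linalg.svd(P-cen)[2][2]; n*=np.sign(n[2])
print("deck n",n.round(3),"tilt",np.degrees(np.arccos(n[2])),"yaw +x",np.degrees(np.arctan2(-n[1],-n[0])),len(P))
msk=roi((d>0)&(d<1.22),245,355,188,275)
Q=cloud(c,m,d,msk); Q=Q[Q[:,2]>.024]; Q=Q[(np.abs(Q[:,0]-.56)<.15)]
print("rect",cv2.minAreaRect(Q[:,:2].astype(np.float32)))
red=roi(((H<6)|(H>174))&(S>150)&(V>80),285,315,222,245); K=cloud(c,m,d,red); print("knob",K.mean(0),np.percentile(K,[2,98],axis=0).round(3).tolist(),len(K))
for nme,lo,hi in[("green",40,85),("yellow",18,35)]:
    g=roi((H>lo)&(H<hi)&(S>60),290,340,215,258); v,u=np.nonzero(g); G=cloud(c,m,d,g); print(nme,len(G),G.mean(0).round(3),u.mean(),v.mean())
og=roi((H>6)&(H<18)&(S>190)&(V>150),425,470,240,285); G=cloud(c,m,d,og); print("orange",len(G),np.percentile(G,[2,50,98],axis=0).round(3).tolist())
w=roi((d>0),418,466,240,292); W=cloud(c,m,d,w); T=W[np.abs(W[:,2]-.08)<.006]; print("holder top",cv2.minAreaRect(T[:,:2].astype(np.float32)))
A=cloud(c,m,d,d>0)
C=W[W[:,2]>.165]; print("cap",len(C),C.mean(0) if len(C) else W[:,2].max(), cv2.minAreaRect(C[:,:2].astype(np.float32)) if len(C) else 0)
for x0 in np.arange(.1,.95,.1):
    print(round(x0,1),[round(float(B[:,2].max()),2) if len(B:=A[(A[:,0]>=x0)&(A[:,0]<x0+.1)&(A[:,1]>=y0)&(A[:,1]<y0+.1)]) else None for y0 in np.arange(-.6,.5,.1)])
```

```text
deck n [-0.337  0.071  0.939] tilt 20.13426300588842 yaw +x -11.95885979381471 1706
rect ((0.5808646082878113, 0.23788918554782867), (0.22901813685894012, 0.14487409591674805), 77.83523559570312)
knob [0.56640761 0.2367192  0.09757458] [[0.555, 0.228, 0.085], [0.58, 0.245, 0.104]] 73
green 27 [0.57  0.211 0.07 ] 309.0 234.92592592592592
yellow 44 [0.56  0.167 0.071] 326.47727272727275 239.6590909090909
orange 68 [[0.498, -0.125, 0.16], [0.508, -0.108, 0.17], [0.524, -0.099, 0.175]]
holder top ((0.512058436870575, -0.11315146088600159), (0.07003134489059448, 0.0715678483247757), 22.44230842590332)
cap 132 [ 0.51127078 -0.11162515  0.17195752] ((0.5121783018112183, -0.11288340389728546), (0.024882983416318893, 0.0254135113209486), 29.02881622314453)
0.1 [-0.85, -0.85, -0.85, -0.85, 0.01, 0.02, 0.02, 0.01, -0.85, -0.85, -0.85]
0.2 [-0.85, -0.85, -0.85, -0.85, -0.85, -0.85, -0.85, -0.85, -0.85, -0.85, -0.85]
0.3 [0.16, 0.21, 0.41, 0.21, 0.14, 0.01, 0.01, 0.01, 0.01, 0.01, 0.02]
0.4 [0.17, 0.21, 0.44, 0.21, 0.17, 0.17, 0.01, 0.06, 0.01, 0.01, 0.02]
0.5 [0.19, 0.21, 0.44, 0.21, 0.18, 0.17, 0.01, 0.09, 0.1, 0.07, 0.1]
0.6 [0.18, 0.21, 0.34, 0.21, 0.03, 0.17, 0.16, 0.1, 0.1, 0.1, 0.1]
0.7 [0.01, None, 0.48, 0.21, 0.03, 0.03, 0.3, 0.3, 0.3, 0.3, 0.3]
0.8 [0.01, 0.05, 0.47, 0.41, 0.01, 0.01, 0.3, 0.36, 0.36, 0.36, 0.36]
0.9 [0.01, None, 0.42, 0.41, 0.01, 0.3, 0.3, 0.37, 0.37, 0.37, 0.37]
```

```bash
python3 -m pendant '[[0.0854,0,0,-0.04,6],[0.0854,0,0,-0.04,6],[0.0854,0,0,-0.04,6],[0.0854,0,0,-0.04,6],[0.0854,0,0,-0.04,6],[0.0854,0,0,-0.04,0],[0.0854,0,0,-0.03,0],[0.0854,0.012,-0.039,0,0],[0.0854,0.012,-0.039,0,0],[0.0854,0.012,-0.039,0,0],[0.0854,0.012,-0.039,0,0],[0.0854,0.012,-0.039,0,0]]'
```

```text
t: 1.85
eef_pos: [0.3082, -0.4619, 0.6749]
tool_rot: [0.0, 0.994, -0.105, 0.0]
contact_force: [1.2, -1.3, -0.4]
gripper_width: 1.004
grasp_force: 0.0
```

```bash
python3 -m pendant '[[0.0854,0.02,-0.036,0,0],[0.0854,0.02,-0.036,0,0],[0.0854,0.02,-0.036,0,0],[0.0854,0.006,-0.041,0,0],[0.0854,0.006,-0.041,0,0],[0.0854,0.006,-0.041,0,0],[0.0854,0.006,-0.041,0,0],[0.0854,0.006,-0.041,0,0],[0.0854,0.005,-0.041,0,0],[0.0854,0.005,-0.041,0,0],[0.0854,0.005,-0.041,0,0],[0.0854,0,-0.041,0,0]]'
python3 -m pendant '[[0.0854,0,-0.037,0.018,0],[0.0854,0,-0.037,0.018,0],[0.0854,0,-0.037,0.018,0],[0.0854,0,-0.037,0.018,0],[0.0854,0,-0.037,0.018,0],[0.0854,0,-0.037,0.018,0],[0.0854,0,0,0.04,0],[0.0854,0,0,0.04,0],[0.0854,0,0,0.04,0],[0.0854,0,0,0.04,0],[0.0854,0,0,0.04,0],[0.0854,0,0,0,0]]'
python3 - <<'E'
from h import *
p,R,o=tool(); m=bot.camera_model("wrist"); im,d=bot.read_camera("wrist"); cv2.imwrite("pics/w1.png",im)
print(p,R.round(3).tolist(),o["t"],o["contact_force"])
hsv=cv2.cvtColor(im,cv2.COLOR_BGR2HSV); H,S,V=[hsv[...,i] for i in range(3)]
for n in["guard_knob","spot_green","spot_yellow","test_stand"]:
    for r in bot.pinpoint(n,"wrist")[:2]:
        u,v=np.round(r["at"]).astype(int); w=unproj("wrist",m,[u,v],d[v,u])[0]; print(n,round(r["score"],2),(u,v),w.round(4),"tool",((w-p)@R).round(4))
red=((H<6)|(H>174))&(S>150)&(V>80); Kc=cloud("wrist",m,d,red); Kc=Kc[(np.linalg.norm(Kc[:,:2]-[.567,.236],axis=1)<.04)]; print("red",len(Kc),((np.percentile(Kc,[2,50,98],axis=0)-p)@R).round(4).tolist(),np.percentile(Kc,[2,50,98],axis=0).round(4).tolist())
E
```

```text
t: 2.85
eef_pos: [0.5101, -0.0174, 0.6748]
tool_rot: [0.0, 0.994, -0.105, 0.0]
contact_force: [0.9, -0.6, -0.0]
gripper_width: 1.0
grasp_force: 0.0
t: 3.85
eef_pos: [0.5535, 0.1962, 0.359]
tool_rot: [0.003, 0.994, -0.105, -0.006]
contact_force: [-1.6, -1.3, -0.5]
gripper_width: 1.0
grasp_force: 0.0
[0.55352651 0.19615199 0.35900197] [[0.978, -0.208, -0.012], [-0.208, -0.978, -0.005], [-0.011, 0.008, -1.0]] 3.85 [-1.62856436 -1.28739519 -0.52964364]
guard_knob 0.87 (np.int64(259), np.int64(230)) [0.5731 0.2318 0.1023] tool [ 0.0146 -0.0409  0.2563]
guard_knob 0.47 (np.int64(358), np.int64(207)) [0.568  0.1661 0.0774] tool [0.0235 0.0243 0.2816]
spot_yellow 0.43 (np.int64(358), np.int64(210)) [0.5656 0.1664 0.0763] tool [0.0211 0.0244 0.2827]
test_stand 0.94 (np.int64(271), np.int64(189)) [0.5933 0.2217 0.0786] tool [ 0.0367 -0.0354  0.2798]
test_stand 0.69 (np.int64(551), np.int64(308)) [ 3.841e-01 -4.530e-02  3.000e-04] tool [-0.1115  0.2687  0.362 ]
red 1094 [[-0.0008, -0.0338, 0.2794], [0.0149, -0.0449, 0.261], [0.0235, -0.0566, 0.2558]] [[0.5563, 0.228, 0.0794], [0.5742, 0.2356, 0.0975], [0.5851, 0.2453, 0.1026]]
```

View pics/w1.png

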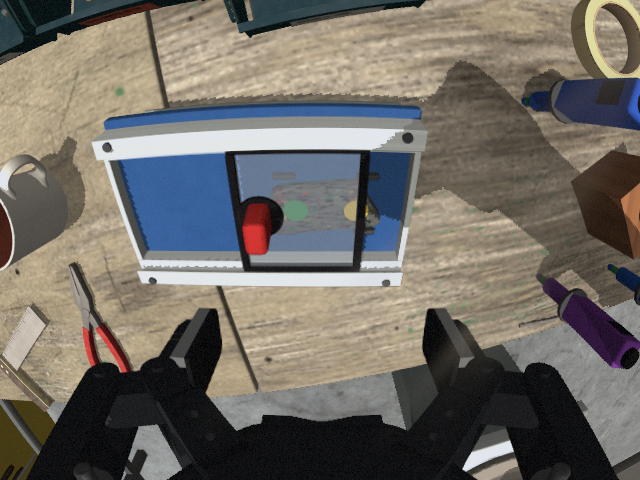

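The wrist view shows the red knob at (258,228), with green at (297,211) and yellow at (355,211) under the guard. I'll lower onto the knob with the fingertips kept above the guard.

```bash
python3 -m pendant '[[0.0854,0.007,-0.022,0,0],[0.0854,0.007,-0.023,0,0],[0.0854,0,0,0.03,0],[0.0854,0,0,0.03,0],[0.0854,0,0,0.025,0],[0.0854,0,0,0,0],[0.0854,0,0,0,0]]'
python3 - <<'E'
from h import *
p,R,o=tool(); m=bot.camera_model("wrist"); im,d=bot.read_camera("wrist")
print(p,R.round(3).tolist(),o["t"],o["contact_force"])
hsv=cv2.cvtColor(im,cv2.COLOR_BGR2HSV); H,S,V=[hsv[...,i] for i in range(3)]
red=((H<6)|(H>174))&(S>150)&(V>80); Kc=cloud("wrist",m,d,red); Kc=Kc[(np.linalg.norm(Kc[:,:2]-[.567,.236],axis=1)<.04)]; print("red",len(Kc),((Kc-p)@R)[:,:].shape,np.percentile((Kc-p)@R,[2,50,98],axis=0).round(4).tolist())
E
```

```text
t: 4.68
eef_pos: [0.5795, 0.2392, 0.283]
tool_rot: [-0.0, 0.994, -0.105, 0.0]
contact_force: [1.1, 0.4, -0.1]
gripper_width: 0.999
grasp_force: 0.0
[0.57951118 0.2392202  0.28302833] [[0.978, -0.209, 0.001], [-0.209, -0.978, 0.0], [0.001, -0.0, -1.0]] 4.6833 [ 1.10839316  0.38186046 -0.14577071]
red 1586 (1586, 3) [[-0.0223, -0.0026, 0.1806], [-0.0042, 0.0035, 0.1863], [0.0066, 0.0113, 0.2038]]
```

```bash
python3 -m pendant '[[0.0854,-0.003,0.004,0.013,0],[0.0854,0,0,0.012,0],[0.04,0,0,0,0],[0.01,0,0,0,0],[0.01,0,0,0,0],[0.01,0,0,0,0],[0.01,0,0,0,0],[0.01,0,0,0,0],[0.01,0,0,0,0],[0.01,0,0,0,0]]' 30
```

```text
t: 5.57
eef_pos: [0.5755, 0.2359, 0.2574]
tool_rot: [-0.0, 0.994, -0.105, 0.0]
contact_force: [-1.4, -0.6, 4.8]
gripper_width: 0.178
grasp_force: 32.5
```

```bash
python3 -m pendant '[[0.01,0,-0.006,0,0],[0.01,0,-0.01,0,0],[0.01,0,-0.012,0,0],[0.01,0,-0.012,0,0],[0.01,0,-0.012,0,0],[0.01,0,-0.012,0,0],[0.01,0,-0.012,0,0],[0.01,0,-0.01,0,0],[0.01,0,-0.008,0,0],[0.01,0,-0.006,0,0],[0.01,0,0,0,0],[0.01,0,0,0,0]]'
```

```text
t: 6.57
eef_pos: [0.595, 0.3199, 0.2565]
tool_rot: [0.017, 0.994, -0.109, -0.005]
contact_force: [-25.5, -44.2, 44.0]
gripper_width: 0.18
grasp_force: 41.6
```

Run:
```python
from h import *
a,_=bot.read_camera("wrist"); b,_=bot.read_camera("scene"); p,R,o=tool(); print(p,o["contact_force"],o["torque"],o["grasp_force"],o["q"])
b=cv2.resize(b[120:300,230:470],None,fx=2,fy=2)
out=np.zeros((480,800,3),np.uint8); out[:240,:320]=cv2.resize(a,(320,240)); out[:360,320:]=b; cv2.imwrite("pics/s2.png",out)
```

```text
[0.59502354 0.31980138 0.25648898] [-25.2736897  -43.7687748   42.93804519] [-9.5819855   5.49744217  0.16256317] 41.39947830546589 [-0.29257912  0.67765854 -0.43337015  1.63203326  0.35419499  0.94136902
 -2.65105298]
```

View pics/s2.png

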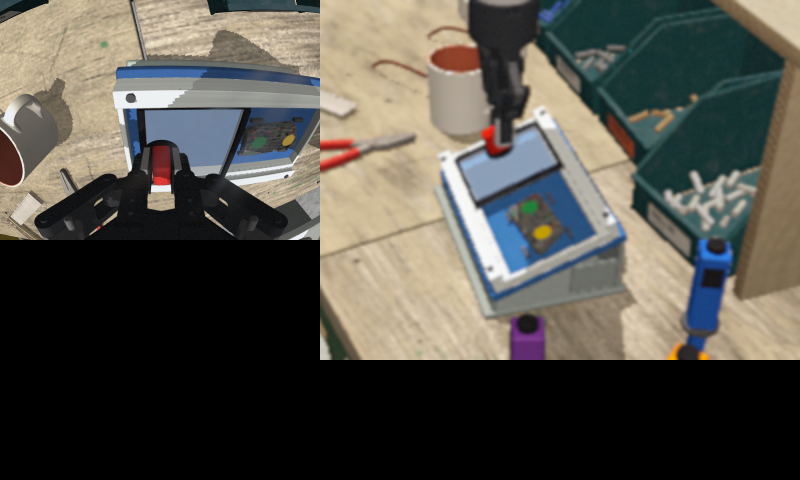

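```bash
python3 -m pendant '[[0.01,0,0.006,0,0],[0.01,0,0.006,0,0],[0.01,0,0,0,0],[0.01,0,0,0,0]]'
python3 - <<'E'
from h import *
p,R,o=tool(); sy=np.array([.207,.978,0]); k0=np.array([.5755,.2359,.2574])+[0,0,-.165]
print(p,R[:,2].round(4),o["contact_force"],"grasp pt travel",(p+R[:,2]*.165-k0).round(4),(p+R[:,2]*.165-k0)@sy)
m=bot.camera_model("wrist"); im,d=bot.read_camera("wrist"); hsv=cv2.cvtColor(im,cv2.COLOR_BGR2HSV); H,S,V=[hsv[...,i] for i in range(3)]
Rs=np.array([[.978,.207,0],[-.207,.978,0],[0,0,1]]) # cols: stand x,y
A=cloud("wrist",m,d,d>0); L=(A-[.581,.238,0])@Rs
st=L[(np.abs(L[:,0])<.1)&(np.abs(L[:,1])<.16)&(L[:,2]>.02)&(L[:,2]<.12)]
print("stand extents y",np.percentile(st[:,1],[0.5,99.5]),"x",np.percentile(st[:,0],[.5,99.5]))
for n,lo,hi in[("green",40,85),("yellow",18,35)]:
    g=cloud("wrist",m,d,(H>lo)&(H<hi)&(S>80)); g=(g-[.581,.238,0])@Rs; g=g[(np.abs(g[:,0])<.06)&(np.abs(g[:,1])<.1)&(g[:,2]>.04)]; print(n,len(g),g.mean(0).round(4),np.percentile(g,[3,97],axis=0).round(3).tolist())
bl=cloud("wrist",m,d,(V<45)); bl=(bl-[.581,.238,0])@Rs; bl=bl[(bl[:,0]>0.02)&(bl[:,0]<.05)&(np.abs(bl[:,1])<.13)&(bl[:,2]<.09)&(bl[:,2]>.06)]
print("black y hist",np.histogram(bl[:,1],np.arange(-.13,.131,.01)))
E
```

```text
t: 7.0
eef_pos: [0.5933, 0.316, 0.257]
tool_rot: [0.007, 0.994, -0.107, -0.002]
contact_force: [-9.6, -17.5, 19.7]
gripper_width: 0.178
grasp_force: 34.8
[0.59330695 0.31600326 0.25695988] [-0.0049 -0.0129 -0.9999] [ -9.5788355 -17.4628517  19.7090968] grasp pt travel [ 0.017   0.078  -0.0004] 0.07978290037401348
stand extents y [-0.11066327  0.11155546] x [-0.06675651  0.07338567]
green 1004 [0.0041 0.0169 0.1091] [[-0.011, -0.037, 0.062], [0.017, 0.095, 0.18]]
yellow 449 [-0.0015 -0.0557  0.0756] [[-0.011, -0.081, 0.062], [0.015, 0.087, 0.174]]
black y hist (array([  0,   0,   0,   0,  36,  79,   0,   0,   0,   0,   0,  43,   0,
       599,  53,   0,   0,  70,  73,  78,  77,  78, 638,   0,   0,   0]), array([-1.30000000e-01, -1.20000000e-01, -1.10000000e-01, -1.00000000e-01,
       -9.00000000e-02, -8.00000000e-02, -7.00000000e-02, -6.00000000e-02,
       -5.00000000e-02, -4.00000000e-02, -3.00000000e-02, -2.00000000e-02,
       -1.00000000e-02, -5.55111512e-17,  1.00000000e-02,  2.00000000e-02,
        3.00000000e-02,  4.00000000e-02,  5.00000000e-02,  6.00000000e-02,
        7.00000000e-02,  8.00000000e-02,  9.00000000e-02,  1.00000000e-01,
        1.10000000e-01,  1.20000000e-01,  1.30000000e-01]))
```

Run:
```python
from h import *
m=bot.camera_model("wrist"); im,d=bot.read_camera("wrist"); cv2.imwrite("pics/w3.png",im)
Rs=np.array([[.978,.207,0],[-.207,.978,0],[0,0,1]])
L=(cloud("wrist",m,d,d>0)-[.581,.238,0])@Rs
h=(L[:,2]-.055-L[:,0]*np.tan(.349))*np.cos(.349)
for x0 in(-.07,-.05,-.03,-.01,.01,.03,.05):
    print(x0,[(round(float(y0),3),(np.percentile(h[k],[10,90])*1e3).round().tolist()) for y0 in np.arange(.06,.14,.01) if (k:=(abs(L[:,0]-x0)<.01)&(abs(L[:,1]-y0)<.005)&(L[:,2]<.14)).sum()>5])
```

```text
-0.07 [(0.07, [20.0, 21.0]), (0.08, [21.0, 21.0]), (0.09, [20.0, 21.0]), (0.12, [-29.0, -26.0]), (0.13, [-31.0, -26.0]), (0.14, [-31.0, -26.0])]
-0.05 [(0.07, [17.0, 21.0]), (0.08, [20.0, 21.0]), (0.09, [16.0, 21.0]), (0.13, [-38.0, -33.0]), (0.14, [-38.0, -33.0])]
-0.03 [(0.07, [45.0, 47.0]), (0.08, [45.0, 47.0]), (0.1, [-2.0, -1.0]), (0.11, [-1.0, 11.0]), (0.13, [-45.0, -39.0]), (0.14, [-45.0, -40.0])]
-0.01 [(0.06, [16.0, 17.0]), (0.07, [39.0, 72.0]), (0.08, [38.0, 47.0]), (0.09, [44.0, 75.0]), (0.1, [-2.0, 77.0]), (0.11, [-1.0, 82.0]), (0.12, [78.0, 83.0]), (0.13, [-52.0, -46.0]), (0.14, [-52.0, -46.0])]
0.01 [(0.06, [16.0, 73.0]), (0.07, [17.0, 69.0]), (0.08, [16.0, 33.0]), (0.09, [18.0, 72.0]), (0.1, [-1.0, 75.0]), (0.11, [-1.0, 77.0]), (0.12, [69.0, 76.0]), (0.13, [-58.0, -53.0]), (0.14, [-59.0, -53.0])]
0.03 [(0.06, [16.0, 17.0]), (0.07, [16.0, 17.0]), (0.08, [16.0, 17.0]), (0.09, [16.0, 20.0]), (0.1, [-2.0, 19.0]), (0.11, [-1.0, 11.0]), (0.14, [-65.0, -60.0])]
0.05 [(0.06, [17.0, 22.0]), (0.07, [17.0, 22.0]), (0.08, [17.0, 22.0]), (0.09, [17.0, 22.0]), (0.1, [17.0, 23.0]), (0.11, [17.0, 22.0]), (0.13, [-73.0, -69.0]), (0.14, [-72.0, -67.0])]
```

View pics/w3.png

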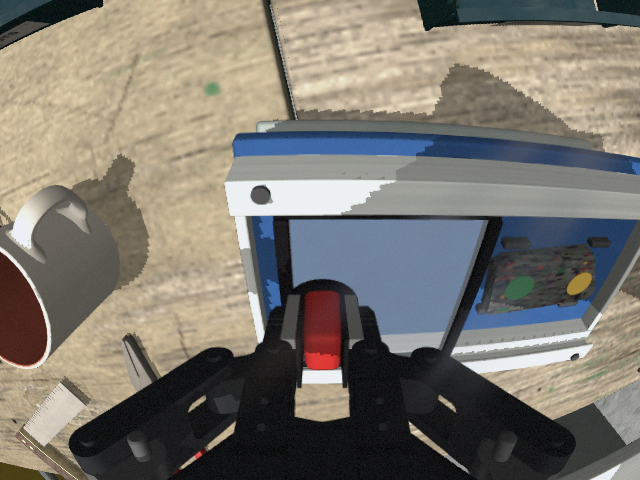

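The guard has stopped about 15 mm short, with an upward reaction along the deck normal, so the fingertips are probably dragging on the guard. I'll release, rise 9 mm, regrip and continue.

```bash
python3 -m pendant '[[0.03,0,0,0,0],[0.03,0,0,0,0],[0.03,0,0,0,0],[0.03,0,0,-0.009,0],[0.03,0,0,0,0]]'
python3 -m pendant '[[0.01,0,0,0,0],[0.01,0,0,0,0],[0.01,0,0,0,0],[0.01,0,0,0,0],[0.01,0,0,0,0],[0.01,0,-0.005,0,0],[0.01,0,-0.005,0,0],[0.01,0,0,0,0]]' 30
```

```text
t: 7.52
eef_pos: [0.5932, 0.3213, 0.2659]
tool_rot: [0.001, 0.994, -0.105, -0.001]
contact_force: [-2.6, -5.6, 4.8]
gripper_width: 0.352
grasp_force: 2.9
t: 8.18
eef_pos: [0.5946, 0.3198, 0.2654]
tool_rot: [0.016, 0.994, -0.108, -0.005]
contact_force: [-21.9, -39.9, 35.7]
gripper_width: 0.177
grasp_force: 33.3
```

Run:
```python
from h import *
a,_=bot.read_camera("top"); b,_=bot.read_camera("scene"); o=bot.get_obs(); print(np.round(o["q"],3).tolist(),np.round(o["joint_torque"],1).tolist(),o["torque"])
b=cv2.resize(b[60:260,220:400],(540,600)); a=cv2.resize(a[100:340,160:360],(260,312))
out=np.zeros((600,800,3),np.uint8); out[:,:540]=b; out[:312,540:]=a; cv2.imwrite("pics/s4.png",out)
```

```text
[-0.288, 0.666, -0.439, 1.629, 0.348, 0.952, -2.645] [-17.4, -47.6, -19.8, -35.3, -2.8, -15.0, -0.1] [-9.34024681  5.02331556  0.10905909]
```

View pics/s4.png

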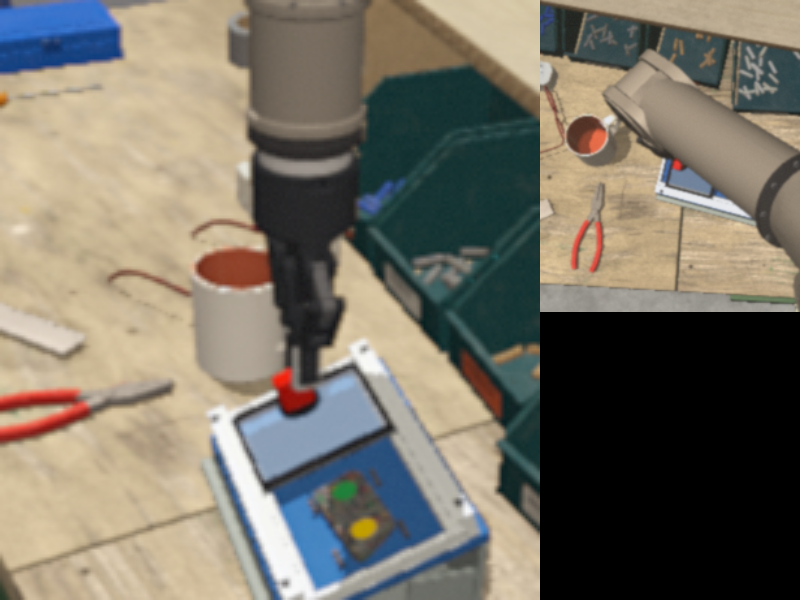

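The top view shows the guard against its end: it spans y from 0.00 to 0.097 in the stand frame, with the whole test piece uncovered. It had started about 14 mm open, so 86 mm of travel put it on its stop. I'll ease off, release, and go to the gauge.

```bash
python3 -m pendant '[[0.01,0,0.005,0,0],[0.01,0,0.005,0,0],[0.01,0,0,0,0],[0.01,0,0,0,0],[0.04,0,0,0,0],[0.04,0,0,0,0],[0.04,0,0,0,0],[0.04,0,0,-0.02,0],[0.04,0,0,-0.04,0],[0.0854,0,0,-0.04,0],[0.0854,0,0,-0.04,0],[0.0854,0,0,-0.04,0]]'
python3 -m pendant '[[0.0854,0,0.04,0,0],[0.0854,0,0.04,0,0],[0.0854,0,0.04,0,0],[0.0854,0,0.04,0,0],[0.0854,0,0.04,0,0],[0.0854,0,0.04,0,0],[0.0854,0,0.04,0,0],[0.0854,0,0.04,0,0],[0.0854,0,0.04,0,0],[0.0854,0,0.04,0,0],[0.0854,0,0.04,0,0],[0.0854,0,0,0,0]]'
python3 -m pendant '[[0.0854,0,0,0,-7],[0.0854,0,0,0,-7],[0.0854,0,0,0,-7],[0.0854,0,0,0,-7],[0.0854,0,0,0,-7],[0.0854,0,0,0,0]]'
python3 - <<'E'
from h import *
p,R,o=tool(); m=bot.camera_model("wrist"); im,d=bot.read_camera("wrist"); cv2.imwrite("pics/w5.png",im)
print(p,np.degrees(np.arctan2(R[1,0],R[0,0])),o["t"],o["contact_force"],R[:,2])
hsv=cv2.cvtColor(im,cv2.COLOR_BGR2HSV); H,S,V=[hsv[...,i] for i in range(3)]
A=cloud("wrist",m,d,d>0); N=A[np.linalg.norm(A[:,:2]-[.512,-.113],axis=1)<.035]
C=N[(N[:,2]>.171)&(N[:,2]<.19)]; print("cap",len(C),C.mean(0),cv2.minAreaRect(C[:,:2].astype(np.float32)))
og=(H>5)&(H<18)&(S>190)&(V>150); G=cloud("wrist",m,d,og); G=G[(np.linalg.norm(G[:,:2]-[.512,-.113],axis=1)<.035)&(G[:,2]>.1)]
print("grip",len(G),cv2.minAreaRect(G[:,:2].astype(np.float32)))
T=A[(abs(A[:,2]-.08)<.005)&(np.linalg.norm(A[:,:2]-[.512,-.113],axis=1)<.06)]; print("holder",cv2.minAreaRect(T[:,:2].astype(np.float32)))
a,dd=bot.read_camera("top"); mt=bot.camera_model("top"); Rs=np.array([[.978,.207,0],[-.207,.978,0],[0,0,1]]); h=cv2.cvtColor(a,cv2.COLOR_BGR2HSV)
for n,lo,hi in[("green",40,85),("yellow",18,35)]:
    k=np.zeros(a.shape[:2],bool); k[190:275,245:355]=True; g=cloud("top",mt,dd,k&(h[...,0]>lo)&(h[...,0]<hi)&(h[...,1]>100)); print(n,len(g),g.mean(0).round(4))
E
```

```text
t: 9.28
eef_pos: [0.5931, 0.3231, 0.448]
tool_rot: [-0.001, 0.995, -0.104, 0.0]
contact_force: [0.8, 0.2, 0.5]
gripper_width: 0.869
grasp_force: 0.0
t: 10.28
eef_pos: [0.5005, -0.1162, 0.4459]
tool_rot: [0.002, 0.994, -0.11, 0.0]
contact_force: [0.9, -0.2, -0.6]
gripper_width: 0.999
grasp_force: 0.0
t: 10.78
eef_pos: [0.5026, -0.1074, 0.4461]
tool_rot: [-0.0, 0.979, 0.202, 0.001]
contact_force: [0.0, -0.4, 0.5]
gripper_width: 0.999
grasp_force: 0.0
[ 0.50256092 -0.10735776  0.44606553] 23.328050784421105 10.7833 [ 0.04561026 -0.38732081  0.48867181] [ 1.49203420e-03  6.39110509e-04 -9.99998683e-01]
cap 540 [ 0.51394568 -0.11326848  0.17503742] ((0.5134227275848389, -0.11353559792041779), (0.017348898574709892, 0.01751706749200821), 62.53132629394531)
grip 0 ((0.0, 0.0), (0.0, 0.0), 0.0)
holder ((0.5134575963020325, -0.1136801540851593), (0.07042719423770905, 0.07036866992712021), 22.039106369018555)
green 39 [0.5708 0.2107 0.0656]
yellow 52 [0.5616 0.1671 0.0654]
```

View pics/w5.png

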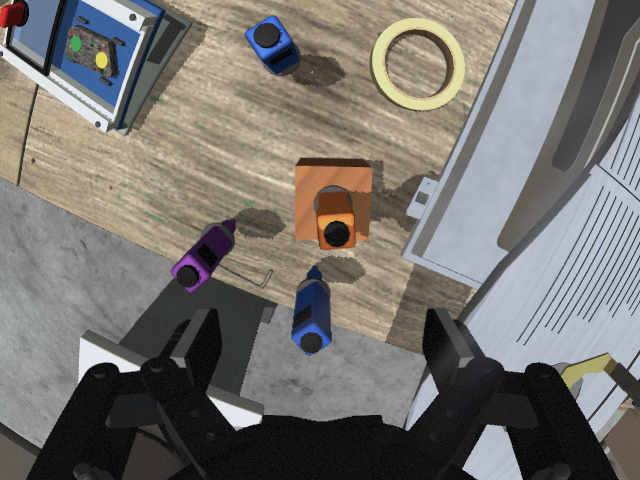

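The wrist view shows the orange gauge with its black cap at (337,235), its grip turned a few degrees from the image axes. The purple look-alike is at (190,270) and a blue one at (311,340). Next is the grip's yaw.

Run:
```python
from h import *
p,R,o=tool(); m=bot.camera_model("wrist"); im,d=bot.read_camera("wrist")
A=cloud("wrist",m,d,d>0); N=A[np.linalg.norm(A[:,:2]-[.513,-.113],axis=1)<.022]
C=N[(N[:,2]>.160)&(N[:,2]<.190)]; print(len(C),cv2.minAreaRect(C[:,:2].astype(np.float32)),C[:,2].max())
c=cv2.minAreaRect(C[:,:2].astype(np.float32))[0]; print("tool",((np.array([*c,.17])-p)@R).round(4))
crop=cv2.resize(im[150:270,270:400],None,fx=4,fy=4); cv2.imwrite("pics/g6.png",crop)
```

```text
1357 ((0.5137994289398193, -0.11365247517824173), (0.026172814890742302, 0.025785474106669426), 26.911500930786133) 0.1774432898568095
tool [0.008  0.0099 0.2759]
```

View pics/g6.png

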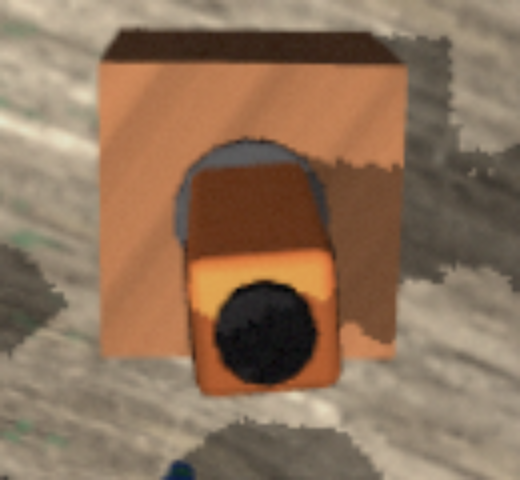

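```bash
python3 -m pendant '[[0.0854,0.008,0.010,0.02,0],[0.0854,0,0,0.03,-3.5],[0.0854,0,0,0.036,0],[0.0854,0,0,0.036,0],[0.0854,0,0,0.034,0],[0.05,0,0,0,0],[0.02,0,0,0,0],[0.02,0,0,0,0],[0.02,0,0,0,0],[0.02,0,0,0,0],[0.02,0,0,0,0],[0.02,0,0,0,0]]' 20
```

```text
t: 11.93
eef_pos: [0.5142, -0.1145, 0.2919]
tool_rot: [0.001, 0.973, 0.229, 0.002]
contact_force: [-0.3, 0.3, 8.7]
gripper_width: 0.301
grasp_force: 27.8
```

```bash
python3 -m pendant '[[0.02,0,0,-0.012,0],[0.02,0,0,-0.012,0],[0.02,0,0,-0.011,0],[0.02,0,0,0,0],[0.02,0,0,0,0]]'
python3 -m pendant '[[0.02,-0.005,0,0,0],[0.02,-0.006,0,0,0],[0.02,-0.006,0,0,0],[0.02,-0.006,0,0,0],[0.02,-0.006,0,0,0],[0.02,-0.006,0,0,0],[0.02,-0.002,0,0,0],[0.02,0,0,0,0],[0.02,0,0,0,0]]'
cat > ax.py <<'E'
from h import *
def axis(cam="scene"):
    p,R,o=tool(); g0=p+.155*R[:,2]; m=bot.camera_model(cam); im,d=bot.read_camera(cam)
    hsv=cv2.cvtColor(im,cv2.COLOR_BGR2HSV); H,S,V=[hsv[...,i] for i in range(3)]
    G=cloud(cam,m,d,(H>4)&(H<18)&(S>170)&(V>60)); G=G[(np.linalg.norm(G-g0,axis=1)<.08)]
    return G,p,R,o,im
E
python3 - <<'E'
from ax import *
G,p,R,o,im=axis(); L=(G-p)@R; cv2.imwrite("pics/s7.png",cv2.resize(im[200:440,280:520],None,fx=2.4,fy=2.4)); print(p,o["t"],o["contact_force"],len(G))
zs=np.arange(.09,.22,.01)
for z in zs:
    k=abs(L[:,2]-z)<.005
    if k.sum()>5: print(round(z,3),k.sum(),np.percentile(L[k],[5,50,95],axis=0)[:,:2].round(4).tolist())
E
```

```text
t: 12.35
eef_pos: [0.5135, -0.1147, 0.3259]
tool_rot: [0.001, 0.973, 0.229, 0.001]
contact_force: [0.8, -0.6, -1.9]
gripper_width: 0.299
grasp_force: 26.8
t: 13.1
eef_pos: [0.4794, -0.1314, 0.3245]
tool_rot: [-0.0, 0.973, 0.229, -0.001]
contact_force: [0.8, 1.1, 0.6]
gripper_width: 0.299
grasp_force: 26.3
[ 0.47942921 -0.13143152  0.32446252] 13.1 [0.8046912  1.05253742 0.56630089] 557
0.12 86 [[-0.0214, -0.0104], [-0.0109, 0.0052], [-0.0034, 0.0134]]
0.13 147 [[-0.0244, -0.0114], [-0.0218, 0.0049], [-0.01, 0.0139]]
0.14 54 [[-0.0225, -0.008], [-0.0207, 0.0038], [-0.0166, 0.0138]]
0.15 50 [[-0.0188, -0.0081], [-0.0172, 0.0036], [-0.0145, 0.0134]]
0.16 49 [[-0.015, -0.0119], [-0.0134, 0.0014], [-0.0117, 0.0125]]
0.17 42 [[-0.0115, -0.0103], [-0.0099, 0.0001], [-0.0081, 0.0114]]
0.18 37 [[-0.0078, -0.0095], [-0.0059, 0.0015], [-0.0037, 0.0117]]
0.19 45 [[-0.004, -0.0089], [-0.0021, 0.003], [0.0011, 0.0137]]
0.2 43 [[0.0001, -0.008], [0.0017, 0.0038], [0.0049, 0.0137]]
```

View pics/s7.png

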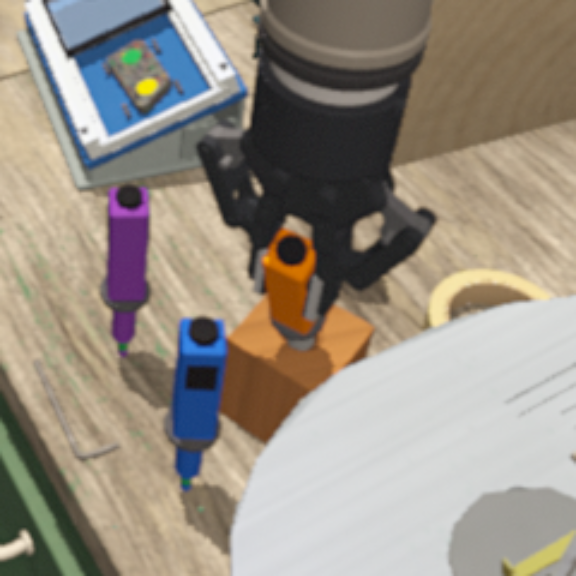

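The gauge now leans 20.5° in the pads: its face slopes 22.4 mm over 60 mm, and the picture shows the top at (290,250) leaning toward the robot. I'll tighten the grip, lift out and turn to the stand.

```bash
python3 -m pendant '[[0.02,0,0,0,0],[0.02,0,0,0,0],[0.02,-0.002,0,-0.006,0],[0.02,-0.002,0,-0.006,0],[0.02,0,0,-0.02,0],[0.02,0,0,-0.035,0],[0.02,0,0,-0.035,0],[0.02,0,0,-0.035,0],[0.02,0,0,0,5],[0.02,0,0,0,6],[0.02,0,0,0,6],[0.02,0,0,0,6]]' 60
python3 -m pendant '[[0.02,0,0,0,6],[0.02,0,0,0,6],[0.02,0,0,0,3.5],[0.02,0,0,0,0]]'
```

```text
t: 14.15
eef_pos: [0.4761, -0.133, 0.4626]
tool_rot: [0.0, 1.0, 0.028, 0.0]
contact_force: [-0.5, -0.4, -1.9]
gripper_width: 0.294
grasp_force: 63.1
t: 14.48
eef_pos: [0.4762, -0.1329, 0.4623]
tool_rot: [0.0, 0.994, -0.106, 0.0]
contact_force: [0.0, -0.6, -1.6]
gripper_width: 0.296
grasp_force: 63.1
```

```bash
python3 -m pendant '[[0.02,-0.004,-0.03,0,0],[0.02,-0.004,-0.038,0,0],[0.02,-0.004,-0.04,0,0],[0.02,-0.004,-0.04,0,0],[0.02,-0.004,-0.04,0,0],[0.02,-0.004,-0.04,0,0],[0.02,-0.004,-0.04,0,0],[0.02,-0.004,-0.04,0,0],[0.02,0,-0.03,0.02,0],[0.02,0,-0.018,0.03,0],[0.02,0,0,0.02,0],[0.02,0,0,0,0]]'
python3 - <<'E'
from ax import *
G,p,R,o,im=axis(); L=(G-p)@R; print(p,np.degrees(np.arctan2(R[1,0],R[0,0])),o["t"],o["contact_force"],len(G)); a=im
for z in np.arange(.09,.22,.01):
    k=abs(L[:,2]-z)<.005
    if k.sum()>5: print(round(z,3),k.sum(),np.percentile(L[k],[5,50,95],axis=0)[:,:2].round(4).tolist())
m=bot.camera_model("scene")
for c in("scene","wrist"):
    m=bot.camera_model(c); 
    im,d=bot.read_camera(c); h=cv2.cvtColor(im,cv2.COLOR_BGR2HSV)
    for n,lo,hi in[("green",40,85),("yellow",18,35)]:
        g=cloud(c,m,d,(h[...,0]>lo)&(h[...,0]<hi)&(h[...,1]>90)); g=g[np.linalg.norm(g-[.566,.19,.065],axis=1)<.045]; print(c,n,len(g),g.mean(0).round(4) if len(g) else 0)
    for r in bot.pinpoint("gauge_tip",c)[:2]: print(c,"tip",r["score"],r["at"])
    if c=="scene":
        t=p+R@np.array([.0427,0,.2729]); q=np.array(m["R"])@t+m["t"]; q=np.array(m["intrinsics"])@q; print("pred tip px",q[:2]/q[2]); 
w=cv2.resize(im,(400,300)); s=cv2.resize(a[130:290,260:420],(400,400)); out=np.zeros((400,800,3),np.uint8); out[:,:400]=s; out[:300,400:]=w; cv2.imwrite("pics/s8.png",out)
E
```

```text
t: 15.48
eef_pos: [0.5179, 0.2223, 0.3877]
tool_rot: [0.002, 0.995, -0.102, -0.003]
contact_force: [-0.3, -0.7, -1.3]
gripper_width: 0.294
grasp_force: 63.0
[0.51790237 0.22225127 0.38766283] -11.747778086804706 15.4833 [-0.26473868 -0.73333193 -1.29399917] 240
0.13 44 [[-0.0222, -0.0012], [-0.0179, 0.0135], [-0.0125, 0.0172]]
0.14 19 [[-0.0198, 0.0119], [-0.0164, 0.0146], [-0.0129, 0.0164]]
0.15 9 [[-0.017, -0.0014], [-0.0152, 0.0131], [-0.0132, 0.0169]]
0.17 9 [[-0.0004, 0.0046], [0.0144, 0.0155], [0.0162, 0.0161]]
0.18 44 [[-0.0011, 0.0131], [0.0107, 0.0152], [0.0202, 0.017]]
0.19 58 [[0.0012, 0.0128], [0.0116, 0.0152], [0.0235, 0.0171]]
0.2 44 [[0.0036, 0.0127], [0.0135, 0.0145], [0.0247, 0.0164]]
scene green 40 [0.569  0.208  0.0654]
scene yellow 59 [0.5589 0.1661 0.0656]
scene tip 0.54 [358.4, 403.1]
scene tip 0.52 [330.9, 348.7]
pred tip px [329.31165237 204.52815347]
wrist green 383 [0.572 0.21  0.065]
wrist yellow 386 [0.5625 0.1678 0.0649]
wrist tip 0.59 [521.4, 72.1]
wrist tip 0.57 [606.2, 231.3]
```

View pics/s8.png

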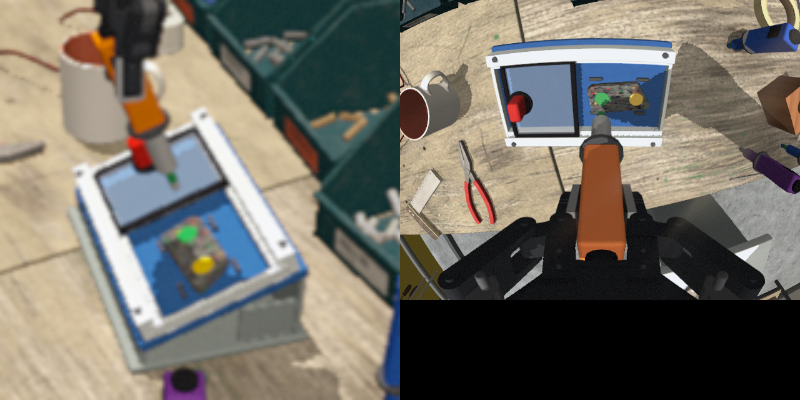

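The scene crop shows the tip over the stand at (175,182), within 2 px of prediction. The wrist view shows the uncovered green spot at (602,98) and the gauge in the jaws. I'll fit the grip face for the exact tilt.

Run:
```python
from ax import *
G,p,R,o,im=axis("wrist"); L=(G-p)@R; print(p,o["t"],len(G))
k=(abs(L[:,1])<.011); L=L[k]
for _ in range(3):
    c=L.mean(0); n=np.linalg.svd(L-c,full_matrices=False)[2][2]; r=(L-c)@n; L=L[abs(r)<2*r.std()+1e-4]
n*=np.sign(n[0]); print("normal tool",n.round(4),"std",r.std(),"tilt tool",np.degrees(np.arctan2(-n[2],n[0])),"roll",np.degrees(np.arcsin(n[1])),len(L),L[:,2].min(),L[:,2].max())
nw=R@n; ax=R@np.array([-n[2],0,n[0]]); print("axis(tipward) world",ax.round(4))
x155=c[0]-(n[2]*(.155-c[2]))/n[0]; axx=x155-.013/n[0]; print("axis x at tool z .155",axx)
al=np.array([-n[2],0,n[0]]); tip=np.array([axx,0,.155])+.1259*al; print("tip tool",tip,"world",p+R@tip)
sn=np.array([-np.sin(np.radians(20))*np.cos(np.radians(-12)),-np.sin(np.radians(20))*np.sin(np.radians(-12)),np.cos(np.radians(20))])
print("angle to normal",np.degrees(np.arccos(-ax@sn)))
e=np.array([.571,.210,.0652])-(p+R@tip); print("err to contact in tool",(R.T@e).round(4),"height along normal",-e@sn)
```

```text
[0.52002572 0.22137865 0.39365259] 15.7333 10946
normal tool [ 0.9345  0.0094 -0.3559] std 0.0005706288839072233 tilt tool 20.851788550799128 roll 0.5375013407369694 8633 0.1206394616660328 0.19987972687662378
axis(tipward) world [ 0.3508 -0.0739 -0.9335]
axis x at tool z .155 0.0013661538204232469
tip tool [0.04617851 0.         0.27264892] world [0.56597863 0.21188129 0.121131  ]
angle to normal 1.1431669134871902
err to contact in tool [0.0052 0.0009 0.0559] height along normal 0.054371606117023595
```

```bash
python3 -m pendant '[[0.02,0.0015,0.001,0.02,0],[0.02,0,0,0.015,0],[0.02,0,0,0.005,0],[0.02,0,0,0,0],[0.02,0,0,0,0],[0.02,0,0,0,0]]'
cat > f.py <<'E'
from h import *
F=[]
for i in range(10):
    bot.read_camera("wrist"); F.append(bot.get_obs()["contact_force"])
p,R,o=tool(); F=np.array(F); n=np.array([-.3345,.0711,.9397])
print(o["t"],p.round(4),R[:,2].round(4),F.mean(0).round(2),"normal",(F@n).mean().round(2),(F@n).std().round(2),"est height",((p+R@np.array([.0445,0,.2727])-[.571,.210,.0652])@n).round(4),"lateral",(R.T@(p+R@np.array([.0445,0,.2727])-[.571,.210,.0652])).round(4))
E
python3 f.py
```

```text
t: 16.28
eef_pos: [0.521, 0.221, 0.353]
tool_rot: [-0.001, 0.994, -0.105, 0.001]
contact_force: [-0.6, 0.2, -0.4]
gripper_width: 0.295
grasp_force: 63.2
16.7833 [0.5206 0.2207 0.3517] [ 0. -0. -1.] [-0.01  0.14 -1.61] normal -1.5 0.52 est height 0.0154 lateral [-0.007   0.     -0.0138]
```

```bash
python3 -m pendant '[[0.02,0.0035,0,0.005,0],[0.02,0.0015,0,0.004,0],[0.02,0.0015,0,0.004,0],[0.02,0.0015,0,0.004,0],[0.02,0,0,0,0],[0.02,0,0,0,0],[0.02,0,0,0,0]]'
python3 f.py
```

```text
t: 17.37
eef_pos: [0.5284, 0.2191, 0.3348]
tool_rot: [0.0, 0.995, -0.105, -0.0]
contact_force: [-1.1, -1.2, 0.9]
gripper_width: 0.296
grasp_force: 63.5
17.8667 [0.5284 0.219  0.3348] [ 1.e-04 -1.e-04 -1.e+00] [-0.68 -0.78  1.34] normal 1.43 0.46 est height -0.0033 lateral [0.001  0.0001 0.0031]
```

```bash
python3 -m pendant '[[0.02,0.0007,0,0.0018,0],[0.02,0,0,0,0],[0.02,0,0,0,0],[0.02,0,0,0,0]]'
python3 f.py
python3 - <<'E'
from ax import *
G,p,R,o,im=axis("wrist"); L=(G-p)@R; L=L[abs(L[:,1])<.011]
for _ in range(3):
    c=L.mean(0); n=np.linalg.svd(L-c,full_matrices=False)[2][2]; r=(L-c)@n; L=L[abs(r)<2*r.std()+1e-4]
n*=np.sign(n[0]); print("tilt",np.degrees(np.arctan2(-n[2],n[0])),np.degrees(np.arcsin(n[1])))
s,_=bot.read_camera("scene"); out=np.zeros((520,800,3),np.uint8); out[:400,:400]=cv2.resize(s[160:260,270:370],(400,400),interpolation=2); out[:400,400:]=cv2.resize(im[100:300,220:420],(400,400),interpolation=2); cv2.imwrite("pics/s9.png",out)
E
```

```text
t: 18.2
eef_pos: [0.5291, 0.2189, 0.3329]
tool_rot: [0.0, 0.995, -0.105, -0.0]
contact_force: [-1.3, 0.3, 2.0]
gripper_width: 0.293
grasp_force: 63.6
18.7 [0.5291 0.2189 0.3329] [ 0.  0. -1.] [-1.17 -0.93  1.82] normal 2.03 0.32 est height -0.0053 lateral [0.0017 0.     0.005 ]
tilt 20.871836890479948 0.4800315593129541
```

View pics/s9.png

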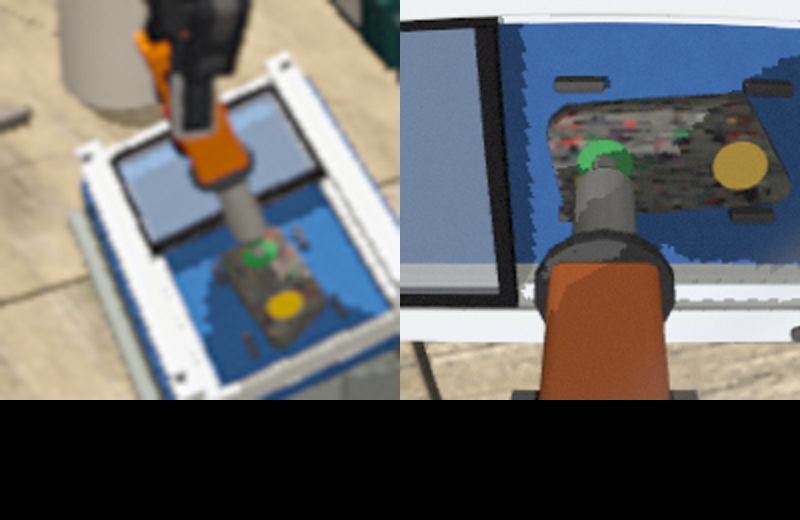

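The tip stands on the green spot, at (605,160) in the right crop. Axial force is about 3.5 N, so the plunger is about halfway in, the gauge is within about 1° of square, and the guard is open.

```bash
python3 -c "
from station import bot
print(bot.hand_in())"
```

```text
the job is handed in; nothing more can be done
None
```

I handed the job in at 19 s of robot time: the guard is open on its end stop, and the gauge is held on the green spot within about 1° of square. The plunger is about halfway in: the force reads 3.5 N (7 mm), though position alone suggests 5–6 mm. The wrist force reached about 67 N when the guard hit its stop, under the 120 N limit; the judge gave no verdict.

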